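Put the rinsed brush mug up to dry on the swing-up peg and lock it

ROBOT

A 7-joint arm with a two-finger parallel gripper is mounted at the origin on a cart in front of the work surface, level with it; the furniture and walls round the work are solid. World frame = base frame: x ahead of the robot, y to its left, z up, the work surface at z = 0. Lengths are in m, angles in rad, forces in N, time in s.
With the tool pointing down it reaches from about 0.4 to 0.9 m from the base axis. Payload 5.5 kg.
Tool frame: the origin (TCP) lies midway between the tips of the shut fingers; the grasp point (between the pads) lies 19 mm behind it (manip.grip_depth is the distance from the TCP to the grasp point, in m); z points along the fingers, y is the line along which they close (so a half turn about z gives the same grasp; the last joint's range is limited). The gripper opens to 92 mm and grips with 3 to 60 N. Pads are 19 mm wide; open, the fingers measure 130 mm over their backs; the gripper's body (75 mm by 190 mm) begins 47 mm behind the grasp point.
Start: joints at [1.452, 0.501, -0.427, 1.55, 0.221, 1.138, -0.21], TCP at [0.242, -0.603, 0.197] pointing down, gripper open.
Joint ranges: [-2.88, 2.88], [-0.31, 2.03], [-1.54, 1.56], [0.2, 2.42], [-1.41, 4.55], [0.19, 2.02], [-2.57, 2.57]. Speed limits (rad/s): [2.57, 2.57, 3.14, 3.14, 3.14, 3.14, 3.14].

INTERFACE

Orientations are given as a unit quaternion [x, y, z, w].
In Python, from bench import manip, effector, viewer gives the robot as it stands. Calls block until the motion is done:
- manip.move_pose(position, orientation): joint-space move of the TCP to a pose.
- manip.servo_line(position, ori=None, vel=0.15): straight line of the TCP; ori=None keeps the orientation; vel is the mean speed in m/s.
- manip.movej(angles): joint-space move.
- effector.open_jaws() and effector.close(f_grip=None): open the fingers fully, or close them until they stop; f_grip is the grip in N (None keeps the last).
- manip.sleep(seconds).
- manip.solve_ik(position, orientation): joint angles nearest the present ones, or None.
- viewer.get_image(name): name is "scene" or "top"; returns the picture (400x640x3 uint8, red, green, blue); there is no depth.
- viewer.get_calibration(name): a dict with "vfov" (degrees; the focal length in pixels is half the picture's height over the tangent of half this angle, whatever the lens; pixels are square), "cx", "cy" (the principal point, pixels), "dist_coeffs" ([k1, k2, p1, p2, k3] as OpenCV has them; the pictures are not rectified), "eye" and "attitude" of the camera in the world. Camera axes: x right, y down, z forward; pixel columns grow to the right and rows downward; lengths in m; the calibration is good to about 2 mm. A picture is of the moment at which its call begins. get_calibration takes no time and is no camera call.
A pose or a line that the arm cannot do raises manip.PlanningError and nothing moves.
- manip.hand_in(): hands the job in; it is judged then, once.
Readings, each from a call of its own:
- manip.current_clock(): time.
- manip.current_q(): joint angles.
- manip.current_joint_velocities(): joint speeds.
- manip.current_tau(): joint torques, N m.
- manip.current_tool_pos(): TCP position.
- manip.current_tcp_rot(): TCP orientation.
- manip.current_force(): force on the tool from outside, world axes, zero at the start.
- manip.current_wrist_torque(): the same for the moment, N m.
- manip.current_finger_gap(): finger opening in m.
- manip.current_gripper_force(): force on a finger pad.
Only numpy, scipy, OpenCV 4.12 (cv2) and the standard library are available. Lean on these libraries where they do the work, as an engineer would, in place of code of your own. Each camera call takes 0.05 s, during which the arm holds its last target. There are 200 camera calls.

TASK

Put the rinsed brush mug up to dry: swing the half-raised peg of the drying stand right down to level, push the mug along its rails all the way onto the peg, then push the red lever bar over until the peg stands upright with the mug upside down on it. Finally drop the brass ring over both steel locking pins together, so that it lies flat at their foot. Leave the paint pot, the tape measure and the paint brush where they are.

Things in the scene. Friction and masses are not known exactly. Their poses are not given: they have to be found in the camera images.
- stand: Drying stand, screwed to the bench: plywood base 490 x 120 x 12 mm (x -160 to 330, y -60 to 60 mm), hinge cheeks, two mug rails, a fixed pin. Origin on the bench top below the hinge; x runs from the hinge along the lowered peg and the rails, z up. Rails: 12 mm round bars at y = +-30 mm, x 52 to 307 mm, centre 55 mm above the bench, open between them.
- hinge (a point): Hinge axis of the swing arm (along the stand's y), 94 mm above the bench. The arm is one rigid piece: white peg with black rubber tip, blue lever at right angles to it (up when the peg is level, level towards the stand's -x when the peg is upright), red bar and a steel pin at the lever's end.
- swing_arm (a joint): Angle of the swing arm: 0 = peg level (tip towards the stand's +x, 94 mm above the bench), pi/2 = peg upright; end stops at both. It stays by friction where it is left; about 2 to 6 N at the lever bar or the peg's tip move it.
- peg_tip (a point): Tip of the peg, on its axis, 145 mm from the hinge. The peg is 42 mm thick from 70 mm from the hinge to its flat tip (last 25 mm black rubber), 22 mm thick nearer the hinge; it fits loosely inside the mug (about 5 mm free all round).
- lever_bar (a point): Middle of the red lever bar: round, 16 mm thick, 60 mm long, parallel to the hinge axis and 130 mm from it; its middle is at y = -60 mm in the stand's frame.
- pin_seat (a point): Where the ring must end: fixed point at stand x = -130, y = 0, 101 mm above the bench, midway between the feet of the two pins when the peg is upright. Fixed pin at y = +6 mm, the lever's pin then at y = -6 mm; each 10 mm thick, 42 mm tall with a tapered top, together 22 x 10 mm. Their foot is a flat about 40 x 60 mm (block and lever end, flush).
- mug: White mug with dark stripes, 86 mm wide, 90 mm high, 0.24 kg, inner depth 83 mm. Lies across the rails, mouth to the peg, handle hanging between the rails, axis at hinge height. Origin on the outside of its bottom, 16 mm from its axis towards the handle; z from bottom to mouth, handle at -y (to 60 mm). Home: inner floor on the peg tip, bottom 152 mm from the hinge.
- lock_ring: Brass ring lying flat on the bench: outside 48 mm, bore 30 mm, 20 mm high. Origin at the centre of its underside, z along its axis.
- paint_pot: Bystander: small green paint jar with white lid, 47 mm wide, 50 mm high; origin under its centre.
- tape_measure: Bystander: yellow tape measure 35 x 85 x 62 mm; origin under its centre.
- paint_brush: Bystander: flat brush with green handle 42 x 215 x 12 mm (long along its y); origin under its centre.

How it is judged:
On the way, in this order (a step that is already met when the one before it is completed fails the run):
1. the peg is swung down level (within 0.08 rad), the mug not yet on it (value of joint swing_arm below 0.08 rad and x of mug in the frame of stand above 0.2 m), for 0.2 s.
2. the mug is pushed fully onto the level peg (bottom within 12 mm of home) (value of joint swing_arm below 0.15 rad and x of mug in the frame of stand below 0.164 m and y of mug in the frame of stand between -0.012 and 0.012 m), for 0.2 s.
3. the peg is tipped upright (beyond 1.48 rad) with the mug upside down on it (value of joint swing_arm above 1.48 rad and angle between mug's own z axis and vertical above 2.9 rad and distance between mug and peg_tip below 0.035 m), for 0.2 s.
At the end, for the whole second after the job is handed in: Peg upright (joint > 1.48 rad), mug upside down on it (within 0.24 rad, its origin within 35 mm of the peg tip), brass ring over both pins, flat at their foot (within 11 mm sideways, 6 mm in height, 0.15 rad), all at rest; paint pot, tape measure and brush within 30 mm of their start (all of step 3 and horizontal distance between lock_ring and pin_seat below 0.011 m and z of lock_ring in the frame of pin_seat between -0.006 and 0.006 m and angle between the z axis of lock_ring and the z axis of stand, either way round below 0.15 rad and linear speed of each of mug, lock_ring below 0.02 m/s and velocity of joint swing_arm between -0.05 and 0.05 rad/s and distance of each of paint_pot, tape_measure, paint_brush from where it was at the start of the episode below 0.03 m); the robot touches nothing.
It fails at once if the paint pot is moved more than 60 mm (distance of paint_pot from where it was at the start of the episode above 0.06 m).
It fails at once if the tape measure is moved more than 60 mm (distance of tape_measure from where it was at the start of the episode above 0.06 m).
It fails at once if the paint brush is moved more than 60 mm (distance of paint_brush from where it was at the start of the episode above 0.06 m).
It also fails if it takes over 67 s, if anything falls off the work surface, if the arm or the gripper's body presses on something with over 40 N, if the wrist force passes 120 N, or if a joint passes its speed limit or range.

## Working session

There is one attempt and no reset: what is moved stays moved. The work goes in short steps, each a Python script; the robot and the scene stay as the last script left them, time stands still between calls to the robot, and variables do not carry over. Pictures are saved under pics/ and viewed, at most 10 in all, crops included, and the job is handed in when it is done.

```bash
ls; mkdir -p pics
python3 - <<'E'
from bench import manip, effector, viewer
import cv2
for n in ("scene","top"):
    im=viewer.get_image(n); cv2.imwrite(f"pics/{n}0.png",im[:,:,::-1]); print(n,viewer.get_calibration(n))
print(manip.current_clock(),manip.current_tool_pos(),manip.current_tcp_rot(),manip.grip_depth)
E
```

```text
pics
scene {'vfov': 52.97272021334508, 'cx': 320.6679191001393, 'cy': 201.30406764977698, 'dist_coeffs': array([-0.01096913,  0.        ,  0.        ,  0.        ,  0.        ]), 'eye': array([-0.1034669 ,  0.41425339,  0.6926809 ]), 'attitude': array([-0.39982461,  0.78735298, -0.4233004 ,  0.20256442])}
top {'vfov': 44.62163929803585, 'cx': 315.9247218222844, 'cy': 195.119633422594, 'dist_coeffs': array([0.03186244, 0.        , 0.        , 0.        , 0.        ]), 'eye': array([ 0.3292732 , -0.08060586,  1.36153948]), 'attitude': array([-0.69444354,  0.71469452, -0.05802187,  0.0599447 ])}
0.1 [ 0.2418736  -0.60258849  0.1961914 ] [ 9.81829784e-01  1.89761712e-01 -1.47339004e-04 -8.64125991e-04] 0.0188
```

View pics/scene0.png

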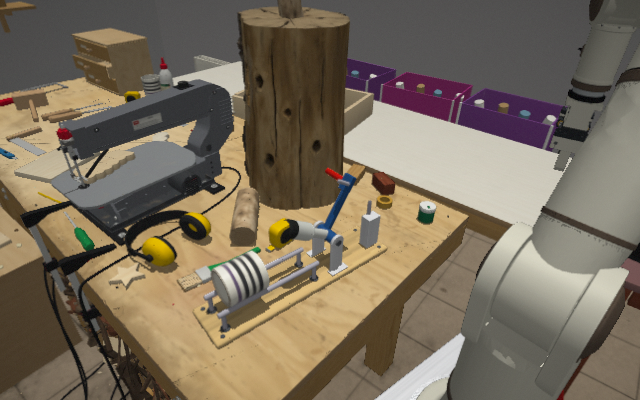

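View pics/top0.png

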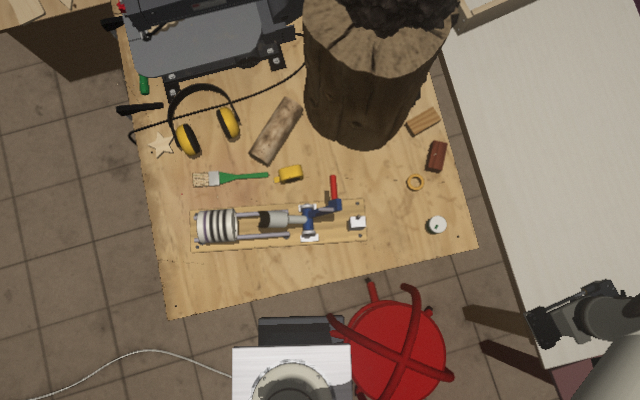

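```bash
cat > h.py <<'E'
import numpy as np, cv2
from scipy.spatial.transform import Rotation as R
from bench import manip, effector, viewer
def cam(n):
    c=viewer.get_calibration(n); f=200/np.tan(np.radians(c["vfov"])/2)
    K=np.array([[f,0,c["cx"]],[0,f,c["cy"]],[0,0,1]])
    return K,np.array(c["dist_coeffs"]),np.array(c["eye"]),R.from_quat(c["attitude"]).as_matrix()
def rays(n,px):
    K,d,e,A=cam(n)
    u=cv2.undistortPoints(np.float64(px).reshape(-1,1,2),K,d).reshape(-1,2)
    v=np.c_[u,np.ones(len(u))]@A.T
    return e,v/np.linalg.norm(v,axis=1)[:,None]
def onplane(n,px,z):
    e,v=rays(n,px); return e+v*((z-e[2])/v[:,2])[:,None]
def proj(n,P):
    K,d,e,A=cam(n); return cv2.projectPoints(np.float64(P).reshape(-1,1,3),A.T,-A.T@e,K,d)[0].reshape(-1,2)
def tri(p1,p2):  # scene px, top px
    e1,v1=rays("scene",p1);e2,v2=rays("top",p2);v1=v1[0];v2=v2[0]
    s=np.linalg.lstsq(np.c_[v1,-v2],e2-e1,rcond=None)[0]
    a=e1+s[0]*v1;b=e2+s[1]*v2
    return (a+b)/2,np.linalg.norm(a-b)
E
python3 - <<'E'
import cv2
t=cv2.imread("pics/top0.png");s=cv2.imread("pics/scene0.png")
cv2.imwrite("pics/tc.png",cv2.resize(t[155:275,180:460],None,fx=2.85,fy=2.85,interpolation=cv2.INTER_CUBIC))
cv2.imwrite("pics/sc.png",cv2.resize(s[160:350,180:445],None,fx=3,fy=3,interpolation=cv2.INTER_CUBIC))
E
```

```text
(no output)
```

View pics/tc.png

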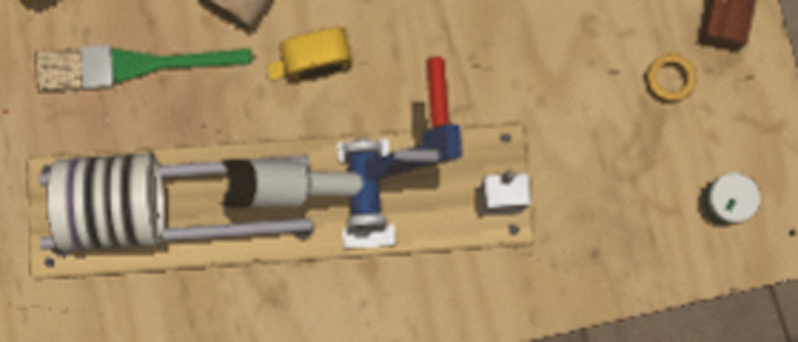

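View pics/sc.png

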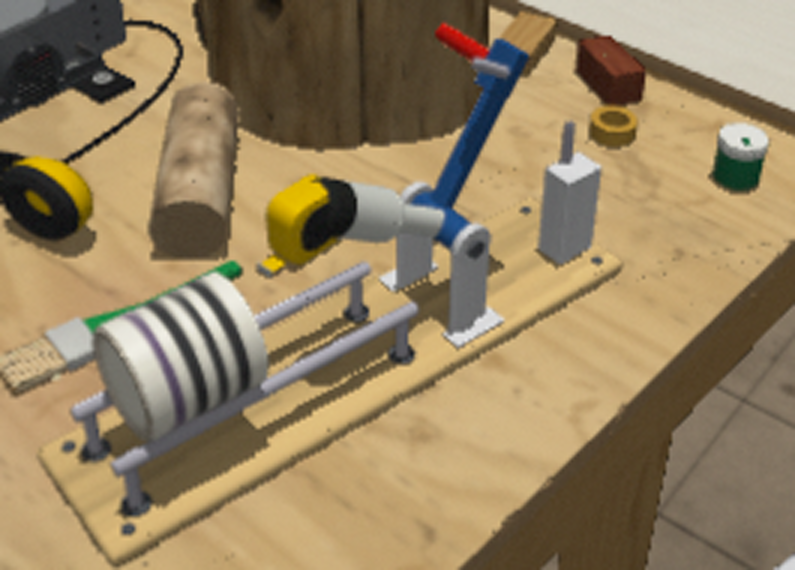

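The crops show the base plate (top-crop corners about (28,160), (525,123), (533,243), (32,277)), the mug at the left end, the peg half raised, the red bar at (437,90), and the ring at (671,77).

```bash
cat >> h.py <<'E'
def fit2(L,W):  # rigid 2D fit local->world
    l=L-L.mean(0);w=W-W.mean(0)
    a=np.arctan2((l[:,0]*w[:,1]-l[:,1]*w[:,0]).sum(),(l*w).sum())
    M=np.array([[np.cos(a),-np.sin(a)],[np.sin(a),np.cos(a)]])
    return a,W.mean(0)-M@L.mean(0)
E
python3 - <<'E'
from h import *
np.set_printoptions(precision=4,suppress=True)
T=lambda p:np.array(p)/2.85+[180,155]-.3
S=lambda p:np.array(p)/3+[180,160]-.3
L=np.array([[.33,-.06],[-.16,-.06],[-.16,.06],[.33,.06]])
W=onplane("top",T([(28,160),(525,123),(533,243),(32,277)]),.012)[:,:2]
a,o=fit2(L,W);print("top",a,o,W)
Ls=np.array([[.33,-.06],[.33,.06],[-.16,.06]])
Ws=onplane("scene",S([(40,452),(118,562),(620,264)]),.012)[:,:2]
a2,o2=fit2(Ls,Ws);print("scene",a2,o2,Ws)
# ring masks
t=cv2.imread("pics/top0.png");s=cv2.imread("pics/scene0.png")
for n,im,box in(("top",t,(170,195,400,432)),("scene",s,(190,212,372,396))):
    c=im[box[0]:box[1],box[2]:box[3]];h=cv2.cvtColor(c,cv2.COLOR_BGR2HSV)
    m=cv2.inRange(h,(12,140,60),(30,255,255));k,lab,st,ce=cv2.connectedComponentsWithStats(m)
    i=1+np.argmax(st[1:,4]);ct=np.argwhere(lab==i)[:,::-1].astype(np.int32)
    el=cv2.minEnclosingCircle(cv2.convexHull(ct));print(n,np.array(el[0])+[box[2],box[0]],el[1],st[i]+[box[2],box[0],0,0,0])
print("ring top z.02",onplane("top",[T((671,77))],.02),"scene",onplane("scene",[S((613,118))],.02),"tri",tri([S((613,118))],[T((671,77))]))
for nm,p,q in(("bar root",(484,55),(440,122)),("bar end",(441,31),(436,62)),("pin fixed top",(569,124),(508,177)),("hinge cheek near",(475,240),None)):
    if q: print(nm,tri([S(p)],[T(q)]))
    else: print(nm,onplane("scene",[S(p)],.094))
print("mug rim end? pegtip tri",tri([S((335,213))],[T((240,183))]))
for nm,p,z in(("pot",(735,198),.05),("tape",(318,50),.06),("brush l",(38,70),.01),("brush r",(252,57),.01)):print(nm,onplane("top",[T(p)],z))
E
```

```text
top 1.6126219911529014 [ 0.4794 -0.0573] [[ 0.5226  0.2737]
 [ 0.5451 -0.2144]
 [ 0.4272 -0.2168]
 [ 0.4086  0.268 ]]
scene 1.6202747421342332 [ 0.4767 -0.0541] [[ 0.5187  0.2752]
 [ 0.4016  0.2695]
 [ 0.4252 -0.2104]]
top [415.0573 181.6832] 8.383825302124023 [407 174  17  17 136]
scene [384.0769 201.2308] 8.01820182800293 [377 194  16  15 185]
ring top z.02 [[ 0.5854 -0.3587  0.02  ]] scene [[ 0.586  -0.3573  0.02  ]] tri (array([ 0.586 , -0.3583,  0.0195]), np.float64(0.001396153146719594))
bar root (array([ 0.5176, -0.1229,  0.207 ]), np.float64(0.0020742731325028496))
bar end (array([ 0.57  , -0.121 ,  0.2048]), np.float64(0.0030904437780866897))
pin fixed top (array([ 0.4772, -0.1841,  0.1398]), np.float64(0.0013064009073683097))
hinge cheek near [[ 0.4481 -0.0629  0.094 ]]
mug rim end? pegtip tri (array([0.4754, 0.0497, 0.1548]), np.float64(0.003215053075112466))
pot [[ 0.4616 -0.4054  0.05  ]]
tape [[ 0.614  -0.0147  0.06  ]]
brush l [[0.6127 0.2656 0.01  ]]
brush r [[0.6197 0.0535 0.01  ]]
```

```bash
cat >> h.py <<'E'
YAW,ORG=1.617,np.array([.478,-.0555])
ex=np.array([np.cos(YAW),np.sin(YAW)]);ey=np.array([-ex[1],ex[0]])
def st(x,y,z): return np.r_[ORG+x*ex+y*ey,z]
def tost(P): P=np.asarray(P);return np.r_[(P[:2]-ORG)@ex,(P[:2]-ORG)@ey,P[2]]
def down(d,pos):  # tool down, fingers close along 2D dir d; pick the nearer half turn
    best=None
    for s in(1,-1):
        y=np.r_[s*np.array(d),0];z=np.array([0,0,-1.]);q=R.from_matrix(np.c_[np.cross(y,z),y,z]).as_quat()
        j=manip.solve_ik(pos,q)
        if j is not None:
            c=np.abs(np.array(j)-manip.current_q()).max()
            if best is None or c<best[0]: best=(c,q,j)
    return best
def say(t): print(t,"t%.1f"%manip.current_clock(),"st",tost(manip.current_tool_pos()).round(4),"F",np.round(manip.current_force(),1))
def push(a,b,step,vel,lim,ax):  # from a to b in stand coords; stop when force change along world vec ax exceeds lim
    f0=np.array(manip.current_force());n=int(np.ceil(np.linalg.norm(np.subtract(b,a))/step))
    for k in range(1,n+1):
        p=np.array(a)+(np.array(b)-a)*k/n
        manip.servo_line(st(*p),vel=vel)
        f=(np.array(manip.current_force())-f0)@ax
        if f>lim: break
    say("push end f=%.1f"%f)
E
python3 - <<'E'
from h import *
T=lambda p:np.array(p)/2.85+[180,155]-.3
S=lambda p:np.array(p)/3+[180,160]-.3
for nm,p in(("mug bottom end L",(48,212)),("mug mouth R",(163,200)),("side up",(100,155)),("side dn",(110,250))):print(nm,tost(onplane("top",[T(p)],.094)[0]).round(4))
for nm,p,z in(("stump",(350,147),0),("stump2",(270,140),0),("brick top",(585,38),.035),("brick near",(612,103),0)):print(nm,onplane("scene",[S(p)],z)[0].round(3))
print("brick tri",tri([S((643,78))],[T((742,48))]),tri([S((610,78))],[T((705,42))]))
for nm,x,y,z in(("peg",.11,0,.25),("pegd",.11,0,.11),("mugs",.34,0,.2),("mugd",.33,0,.085),("mugend",.16,0,.085),("ringpl",-.13,0,.18)):
    b=down(ey,st(x,y,z));print(nm,b and b[0],b and np.round(b[2],2))
for nm,x,y,z in(("bar0",0,-.068,.205),("bar1",-.13,-.068,.075)):
    b=down(ex,st(x,y,z));print(nm,b and b[0],b and np.round(b[2],2))
b=down((0,1),(.586,-.3583,.004));print("ring",b and np.round(b[2],2))
E
```

```text
mug bottom end L [0.2891 0.0023 0.094 ]
mug mouth R [ 0.1839 -0.0008  0.094 ]
side up [ 0.2397 -0.0467  0.094 ]
side dn [0.2341 0.0412 0.094 ]
stump [ 0.721 -0.127  0.   ]
stump2 [ 0.777 -0.068  0.   ]
brick top [ 0.703 -0.427  0.035]
brick near [ 0.628 -0.4    0.   ]
brick tri (array([ 0.61142617, -0.42644005,  0.02993548]), np.float64(0.0030935198744735915)) (array([ 0.61808493, -0.38677858,  0.04028638]), np.float64(0.00804853371213079))
peg 1.0694343257127044 [ 1.01  0.48 -1.5   1.89  0.5   1.25 -0.6 ]
pegd 0.83623330473215 [ 0.82  0.62 -1.26  2.04  0.71  1.02 -0.76]
mugs 1.1098074564816127 [ 0.34  0.61 -1.3   1.8   0.63  1.22 -1.09]
mugd 1.1199302722691795 [ 0.33  0.85 -1.3   1.91  0.92  1.15 -1.29]
mugend 0.8201459317384774 [ 0.69  0.69 -1.25  2.04  0.8   1.01 -0.92]
ringpl 0.5034963923569755 [ 1.07  0.39 -0.93  1.89  0.36  1.04  0.04]
bar0 1.3899800154892046 [ 0.95  0.56 -1.22  1.78  0.57  1.2   1.18]
bar1 1.3488385419162667 [ 0.7   0.56 -0.56  1.82  0.37  0.87 -1.56]
ring [ 0.75  0.78 -0.36  1.57  0.33  0.86 -1.3 ]
```

```bash
cat > a.py <<'E'
from h import *
p0=manip.current_tool_pos();manip.servo_line([p0[0]+.06,p0[1]+.1,.33],vel=.3)
effector.close(f_grip=10)
P=st(.105,0,.26);b=down(ey,P);manip.move_pose(P,b[1]);say("hover")
push((.105,0,.26),(.105,0,.20),.06,.2,8,[0,0,1])
push((.105,0,.20),(.105,0,.110),.004,.12,14,[0,0,1])
im=viewer.get_image("scene");cv2.imwrite("pics/s1.png",cv2.resize(im[130:350,150:470,::-1],None,fx=2.4,fy=2.4))
E
python3 a.py
```

```text
hover t4.4 st [ 0.1036 -0.0003  0.2599] F [ 0.3  0.1 -0.3]
push end f=0.2 t4.8 st [ 0.105  -0.      0.2002] F [ 0.2 -0.1 -0.1]
push end f=-1.2 t10.6 st [0.105  0.0002 0.1097] F [-0.  -0.1 -1.3]
```

View pics/s1.png

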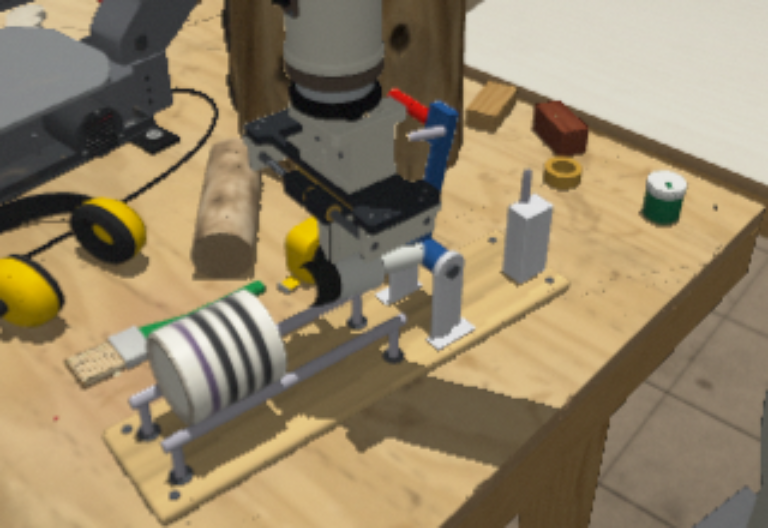

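Run:
```python
from h import *
im=viewer.get_image("scene");t=viewer.get_image("top")
a=cv2.resize(im[190:270,260:370,::-1],None,fx=5,fy=5,interpolation=cv2.INTER_CUBIC);b=cv2.resize(t[180:260,240:360,::-1],None,fx=3,fy=3)
b=cv2.copyMakeBorder(b,0,a.shape[0]-b.shape[0],0,0,cv2.BORDER_CONSTANT)
b=b[:, :245];cv2.imwrite("pics/s2.png",np.hstack([a,b]))
# bar from red mask in both views
for n,i in(("scene",im),("top",t)):
    h=cv2.cvtColor(i,cv2.COLOR_RGB2HSV);m=cv2.inRange(h,(0,190,90),(6,255,255))|cv2.inRange(h,(174,190,90),(180,255,255))
    k,l,s,c=cv2.connectedComponentsWithStats(m)
    print(n,[(s[j].tolist(),c[j].round(1).tolist()) for j in range(1,k) if s[j,4]>25])
print(manip.current_finger_gap(),manip.current_tau())
```

```text
scene [([160, 59, 7, 10, 37], [162.9, 64.8]), ([0, 98, 13, 8, 63], [5.4, 101.0]), ([57, 129, 15, 10, 110], [63.6, 133.6]), ([312, 167, 16, 15, 83], [320.9, 173.6])]
top [([117, 3, 8, 7, 30], [120.8, 6.2]), ([313, 175, 6, 23, 103], [315.4, 186.0]), ([376, 304, 36, 45, 791], [396.4, 320.8]), ([405, 309, 41, 56, 1139], [426.4, 338.9])]
0.00031069376280413595 [-1.60545157e-02 -3.62089777e+01 -1.16250962e+01 -2.14506537e+01
 -5.63310273e-02 -1.73614360e-02 -5.62986352e-04]
```

View pics/s2.png

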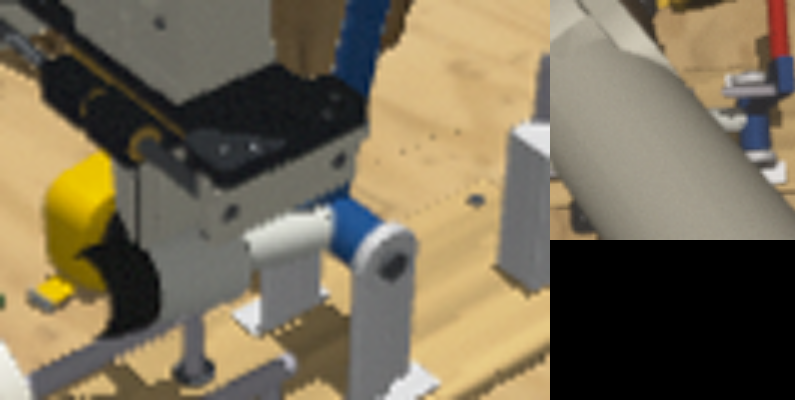

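Run:
```python
from h import *
p,e=tri([(320.9,173.6)],[(315.4,186.0)]);s=tost(p);print(s,e,"angle",np.arctan2(-s[0],s[2]-.094))
push((.105,0,.110),(.105,0,.100),.002,.05,14,[0,0,1])
p,e=None,None
```

```text
[-0.02752858 -0.06395477  0.22139371] 0.0011731300325356789 angle 0.21281830071229615
push end f=-0.3 t12.0 st [1.049e-01 1.000e-04 9.980e-02] F [ 0.2 -0.8  0.1]
```

```bash
cat >> h.py <<'E'
def bar():
    c={}
    for n,(x0,x1,y0,y1) in(("scene",(270,400,140,260)),("top",(290,360,160,260))):
        h=cv2.cvtColor(viewer.get_image(n),cv2.COLOR_RGB2HSV);m=cv2.inRange(h,(0,190,90),(6,255,255))|cv2.inRange(h,(174,190,90),(180,255,255))
        z=np.zeros_like(m);z[y0:y1,x0:x1]=m[y0:y1,x0:x1]
        k,l,s,ce=cv2.connectedComponentsWithStats(z)
        if k<2: return None
        c[n]=ce[1+np.argmax(s[1:,4])]
    p,e=tri([c["scene"]],[c["top"]]);s=tost(p);return s.round(4),round(e,4),"angle %.3f"%np.arctan2(-s[0],s[2]-.094)
E
python3 - <<'E'
from h import *
print(bar(),manip.current_tool_pos())
P=[st(.105,0,.10),st(.105,0,.115),st(.105,0,.14),st(.145,0,.094),st(0,0,.094),st(0,-.06,.224),st(-.0275,-.064,.2214)]
print(proj("scene",P).round(1).tolist())
im=viewer.get_image("scene")
cv2.imwrite("pics/s3.png",cv2.resize(im[160:270,260:360,::-1],None,fx=5.4,fy=5.4,interpolation=cv2.INTER_CUBIC))
E
```

```text
(array([-0.0165, -0.0647,  0.2242]), np.float64(0.0016), 'angle 0.126') [0.47298598 0.04926776 0.09989051]
[[291.9, 250.4], [291.7, 245.2], [291.5, 236.4], [277.1, 259.9], [327.7, 234.3], [312.5, 176.9], [320.6, 173.6]]
```

View pics/s3.png

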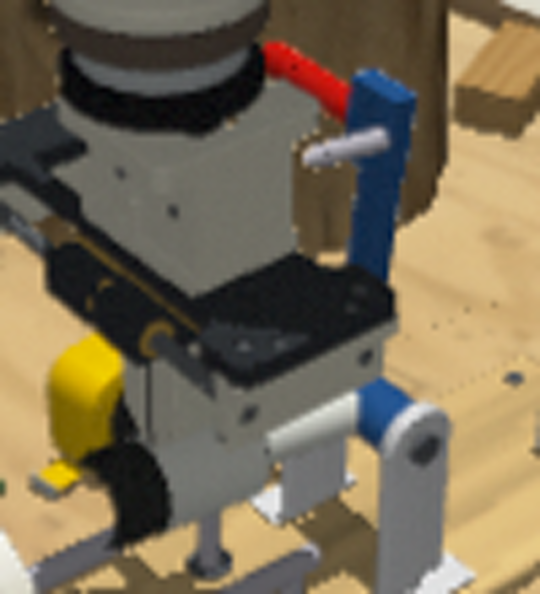

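Run:
```python
from h import *
def c(x,y,z): return ((proj("scene",[st(x,y,z)])[0]-[260,160])*5.4).round().astype(int).tolist()
for z in(.166,):
  for x in(.0675,.1425):
    for y in(-.095,.095): print("body",x,y,c(x,y,z))
for z in(.1,.13,.166):
  for x in(.0955,.1145):
    for y in(-.019,.019): print("fing",x,y,z,c(x,y,z))
th=.126;u=np.array([np.cos(th),np.sin(th)])
for r in(.07,.12,.145):
  for o in(-.021,.021): print("peg",r,o,c(r*u[0]-o*u[1],0,.094+r*u[1]+o*u[0]))
print(np.round(manip.current_tcp_rot(),4),ey,manip.current_wrist_torque())
```

```text
body 0.0675 -0.095 [110, 223]
body 0.0675 0.095 [397, 446]
body 0.1425 -0.095 [-40, 285]
body 0.1425 0.095 [240, 529]
fing 0.0955 -0.019 0.1 [164, 455]
fing 0.0955 0.019 0.1 [218, 503]
fing 0.1145 -0.019 0.1 [127, 474]
fing 0.1145 0.019 0.1 [181, 522]
fing 0.0955 -0.019 0.13 [162, 400]
fing 0.0955 0.019 0.13 [218, 446]
fing 0.1145 -0.019 0.13 [124, 418]
fing 0.1145 0.019 0.13 [179, 465]
fing 0.0955 -0.019 0.166 [160, 330]
fing 0.0955 0.019 0.166 [217, 376]
fing 0.1145 -0.019 0.166 [121, 347]
fing 0.1145 0.019 0.166 [178, 394]
peg 0.07 -0.021 [236, 489]
peg 0.07 0.021 [245, 408]
peg 0.12 -0.021 [140, 526]
peg 0.12 0.021 [148, 443]
peg 0.145 -0.021 [89, 546]
peg 0.145 0.021 [96, 462]
[ 6.906e-01  7.232e-01 -2.000e-04 -1.000e-04] [-0.9989328  -0.04618724] [ 0.00067352 -0.11795202 -0.03503748]
```

Run:
```python
from h import *
push((.105,0,.100),(.105,0,.082),.003,.08,12,[0,0,1])
print(bar())
manip.servo_line(st(.105,0,.19),vel=.2);print(bar());say("up")
im=viewer.get_image("scene")
print(((proj("scene",[st(.105,0,.19),st(.105,0,.22),st(.105,.019,.19)])-[240,120])*5).round())
cv2.imwrite("pics/s4.png",cv2.resize(im[120:270,240:370,::-1],None,fx=4,fy=4,interpolation=cv2.INTER_CUBIC))
```

```text
push end f=13.2 t13.6 st [ 0.105  -0.0003  0.0855] F [-4.2 -0.8 12.9]
(array([-0.0026, -0.0646,  0.2215]), np.float64(0.0042), 'angle 0.020')
None
up t14.4 st [0.1044 0.0011 0.1886] F [-0.2 -0.4 -0.3]
[[255. 489.]
 [253. 431.]
 [282. 511.]]
```

View pics/s4.png

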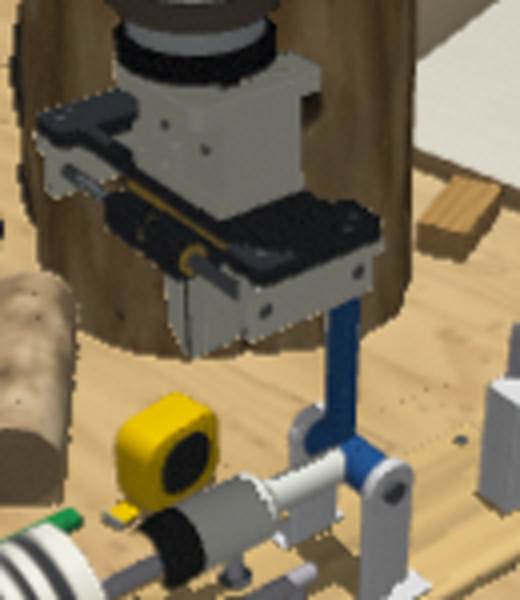

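Run:
```python
from h import *
for z in(.1886,.2176,.2836):
  print(z,[((proj("scene",[st(.1044+dx,.0011+dy,z)])[0]-[240,120])*4).round().astype(int).tolist() for dx in(.0095,-.0095) for dy in(-.019,.019)])
print("body",[((proj("scene",[st(.1044+dx,.0011+dy,.2836)])[0]-[240,120])*4).round().astype(int).tolist() for dx in(.0375,-.0375) for dy in(-.095,.095)])
```

```text
0.1886 [[171, 384], [213, 418], [200, 371], [242, 405]]
0.2176 [[169, 339], [212, 373], [198, 326], [242, 359]]
0.2836 [[164, 230], [209, 262], [195, 218], [241, 249]]
body [[36, 187], [259, 353], [156, 146], [386, 297]]
```

```bash
sed -i 's/^YAW,ORG/TZ=.029\nYAW,ORG/' h.py
python3 - <<'E'
from h import *
X=np.r_[ex,0]
manip.servo_line(st(.325,0,.19),vel=.25);manip.servo_line(st(.325,0,.088-TZ),vel=.25);say("down")
manip.servo_line(st(.19,0,.088-TZ),vel=.12);say("pushed")
push((.19,0,.088-TZ),(.155,0,.088-TZ),.003,.06,9,X)
manip.servo_line(st(.20,0,.088-TZ),vel=.15);manip.servo_line(st(.20,0,.26),vel=.25);say("up")
effector.open_jaws()
P=st(0,-.066,.33);b=down(ex,P);print(b[0]);manip.move_pose(P,b[1]);say("bar hover")
im=viewer.get_image("scene");cv2.imwrite("pics/s5.png",cv2.resize(im[100:330,190:430,::-1],None,fx=2.5,fy=2.5,interpolation=cv2.INTER_CUBIC))
E
```

```text
down t16.2 st [ 0.3251 -0.0007  0.0599] F [ 0.5  0.1 -0.3]
pushed t17.5 st [ 1.897e-01 -1.000e-04  5.890e-02] F [-0.7  0.2  0.4]
push end f=9.3 t20.0 st [0.1638 0.     0.0593] F [-2.9  9.4  0.8]
up t21.3 st [0.1988 0.0008 0.2587] F [-0.6 -0.3 -0.2]
1.0721385946060642
bar hover t23.8 st [ 0.0013 -0.0657  0.3297] F [-0.6  0.1 -0. ]
```

View pics/s5.png

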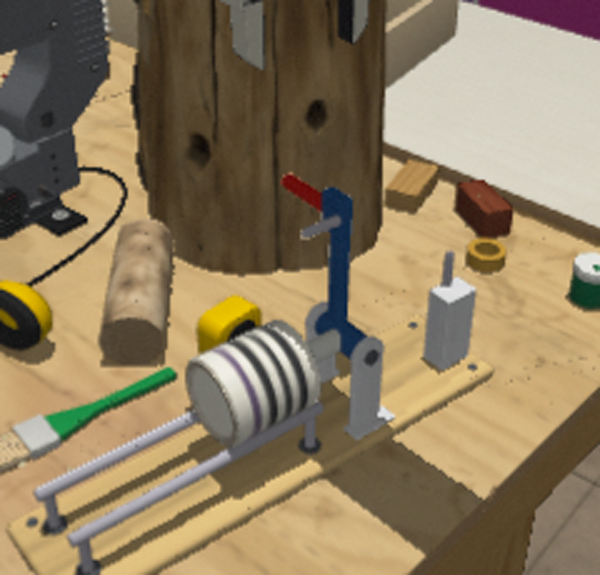

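Run:
```python
from h import *
g=.019+TZ
manip.servo_line(st(0,-.068,.224-g),vel=.2);effector.close(f_grip=8);say("grip gap %.4f"%manip.current_finger_gap())
for th in np.linspace(0,np.pi/2+.02,14)[1:]:
    manip.servo_line(st(-.13*np.sin(th),-.068,.094+.13*np.cos(th)-g),vel=.1)
    F=np.array(manip.current_force())
    if np.linalg.norm(F)>25: print("th",th,F)
    if np.linalg.norm(F)>60: break
say("end th %.2f gap %.4f"%(th,manip.current_finger_gap()))
```

```text
grip gap 0.0158 t25.9 st [-0.0002 -0.068   0.176 ] F [-0.1 -0.8 -0.7]
end th 1.59 gap 0.0157 t29.9 st [-0.1303 -0.0675  0.0431] F [ 1.  -0.1 -2.6]
```

```bash
cat >> h.py <<'E'
def ring(n,guess,w=30):
    h=cv2.cvtColor(viewer.get_image(n),cv2.COLOR_RGB2HSV);m=cv2.inRange(h,(12,140,60),(30,255,255))
    u,v=np.int32(guess);z=np.zeros_like(m);z[v-w:v+w,u-w:u+w]=m[v-w:v+w,u-w:u+w]
    k,l,s,c=cv2.connectedComponentsWithStats(z);i=1+np.argmax(s[1:,4]);return s[i].tolist(),c[i].round(1).tolist()
E
python3 - <<'E'
from h import *
effector.open_jaws();p=tost(manip.current_tool_pos())
manip.servo_line(st(p[0]-.005,-.075,.22),vel=.25)
print(bar())
P=np.array([.586,-.3583,.12]);b=down((0,1),P);print(b[0]);manip.move_pose(P,b[1]);say("ring hover")
manip.servo_line([*P[:2],.03],vel=.2)
f0=np.array(manip.current_force())
for z in np.arange(.0,-.0255,-.005):
    manip.servo_line([*P[:2],z-.004+.0],vel=.08)
    f=np.array(manip.current_force())-f0
    if f[2]>5: print("contact",z,f);break
print("z",manip.current_tool_pos(),f)
E
```

```text
None
0.25062403967213026
ring hover t33.0 st [-0.3049 -0.095   0.1204] F [ 0.4  0.2 -0. ]
z [ 0.586151   -0.35827407 -0.02913484] [ 0.66009031 -0.32231942 -0.41647798]
```

Run:
```python
from h import *
manip.servo_line([.586,-.3583,-.026],vel=.1)
effector.close(f_grip=20);say("gap %.4f"%manip.current_finger_gap())
b=manip.current_tcp_rot()
manip.servo_line([.586,-.3583,.10],vel=.2);say("lift gap %.4f"%manip.current_finger_gap())
print("bar",bar())
c=manip.current_tool_pos()+[0,0,TZ-.003+.01]
g=proj("scene",[c])[0];print("pred",g,ring("scene",g))
P=st(-.13,0,.24);q=down(ey,P);print(q[0])
manip.servo_line([.53,-.33,.22],vel=.25)
manip.move_pose(P,q[1]);say("over pins")
im=viewer.get_image("scene");t=viewer.get_image("top")
a=cv2.resize(im[130:270,290:410,::-1],None,fx=4.2,fy=4.2,interpolation=cv2.INTER_CUBIC)
cv2.imwrite("pics/s6.png",a);cv2.imwrite("pics/full6.png",im[:,:,::-1])
c=manip.current_tool_pos()+[0,0,TZ-.003+.01]
g=proj("scene",[c])[0];print("pred",g,ring("scene",g,26))
```

```text
gap 0.0473 t36.4 st [-0.3075 -0.0939 -0.026 ] F [ 0.3 -0.1 -0.8]
lift gap 0.0473 t37.2 st [-0.3073 -0.0928  0.0989] F [-0.4 -0.2 -1.4]
bar (array([-0.1322, -0.062 ,  0.0935]), np.float64(0.0024), 'angle 1.575')
pred [388.80548757 166.32653522] ([386, 160, 11, 13, 125], [390.9, 166.2])
1.352191165978681
over pins t39.2 st [-0.1305  0.      0.2392] F [-0.2 -0.6 -1.3]
pred [373.37583262 150.52528016] ([364, 143, 15, 15, 201], [371.2, 149.7])
```

View pics/s6.png

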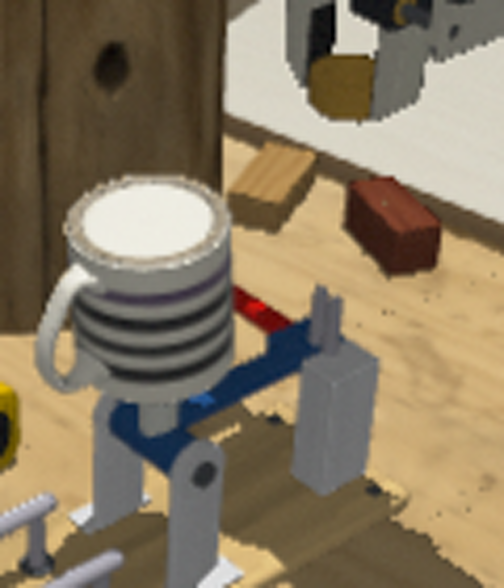

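Run:
```python
from h import *
c=lambda P:((proj("scene",P)-[290,130])*4.2).round(1).tolist()
print("pin tops",c([st(-.13,-.006,.143),st(-.13,.006,.143)]),"foot",c([st(-.13,0,.101)]))
print("1mm x,y,z",(np.array(c([st(-.12,0,.143),st(-.13,.01,.143),st(-.13,0,.153)]))-c([st(-.13,0,.143)]))/10)
p=tost(manip.current_tool_pos());zb=p[2]+TZ-.003
a=np.linspace(0,2*np.pi,360)
for z in(zb,zb+.02):
    e=np.array(c([st(p[0]+.024*np.cos(k),p[1]+.024*np.sin(k),z) for k in a]));print("ell L,R,T,B",e[:,0].min(),e[:,0].max(),e[e[:,1].argmin()],e[e[:,1].argmax()])
im=cv2.imread("pics/full6.png");h=cv2.cvtColor(im,cv2.COLOR_BGR2HSV);m=cv2.inRange(h,(12,140,40),(30,255,255))[140:162,355:385]
pts=np.argwhere(m)[:,::-1]
cols=[(int((u+355-290+.5)*4.2),[(pts[pts[:,0]==u,1].min()+10)*4.2,(pts[pts[:,0]==u,1].max()+11)*4.2]) for u in np.unique(pts[:,0])];print(cols)
print("pred arc",[(k,round(float(e[(abs(e[:,0]-k)<1.5),1].max()),1)) for k in(315,330,345,360)] )
```

```text
pin tops [[321.6, 283.7], [336.0, 292.6]] foot [[322.8, 345.9]]
1mm x,y,z [[-1.2   0.58]
 [ 1.21  0.75]
 [ 0.15 -1.41]]
ell L,R,T,B 304.7 392.2 [344.5  82.6] [352.8 123. ]
ell L,R,T,B 307.5 396.1 [347.   50.2] [357.9  89.7]
[(312, [np.float64(63.0), np.float64(105.0)]), (317, [np.float64(58.800000000000004), np.float64(105.0)]), (321, [np.float64(58.800000000000004), np.float64(109.2)]), (325, [np.float64(54.6), np.float64(113.4)]), (329, [np.float64(54.6), np.float64(113.4)]), (333, [np.float64(54.6), np.float64(117.60000000000001)]), (338, [np.float64(54.6), np.float64(117.60000000000001)]), (342, [np.float64(54.6), np.float64(117.60000000000001)]), (346, [np.float64(54.6), np.float64(117.60000000000001)]), (350, [np.float64(54.6), np.float64(117.60000000000001)]), (354, [np.float64(54.6), np.float64(117.60000000000001)]), (359, [np.float64(54.6), np.float64(121.80000000000001)]), (363, [np.float64(54.6), np.float64(117.60000000000001)]), (367, [np.float64(54.6), np.float64(117.60000000000001)]), (371, [np.float64(58.800000000000004), np.float64(88.2)])]
pred arc [(315, 79.2), (330, 85.8), (345, 88.9), (360, 89.7)]
```

Run:
```python
from h import *
x,y=-.1292,.0004
manip.servo_line(st(x,y,.135),vel=.2)
say("pre")
push((x,y,.135),(x,y,.080),.004,.08,5,[0,0,1])
p=tost(manip.current_tool_pos());c=np.array(manip.current_tool_pos())+[0,0,.036]
g=proj("scene",[c])[0];print("pred",g,ring("scene",g,20),"bottom",p[2]+.026)
```

```text
pre t40.1 st [-0.129  -0.0004  0.1358] F [ 1.3  1.  -0.7]
push end f=-0.3 t43.6 st [-0.1291  0.0006  0.0797] F [ 0.1 -0.1 -1. ]
pred [367.27223715 207.83808883] ([358, 200, 14, 16, 122], [363.7, 209.0]) bottom 0.10572872426661081
```

Run:
```python
from h import *
effector.open_jaws()
manip.servo_line(st(-.1292,.0004,.24),vel=.2)
manip.move_pose([.40,-.42,.27],manip.current_tcp_rot());say("away")
P=st(-.13,0,.101)
for n in("scene","top"):
    im=viewer.get_image(n);g=proj(n,[P+[0,0,.01]])[0];u,v=np.int32(g)
    s,ce=ring(n,g,14);print(n,g.round(1),"ring",s,ce)
    a=np.linspace(0,2*np.pi,90);e=proj(n,[P+[.024*np.cos(k),.024*np.sin(k),z] for k in a for z in(0,.02)]);print("pred box",e.min(0).round(1),e.max(0).round(1))
print("bar",bar())
```

```text
away t46.4 st [-0.3583  0.0936  0.2697] F [-0.2  0.4 -0.4]
scene [367.2 209.1] ring [358, 202, 19, 15, 183] [367.0, 210.1]
pred box [357.4 200.6] [377.1 218. ]
top [357.3 215.4] ring [349, 207, 18, 17, 131] [357.7, 214.8]
pred box [347.7 205.6] [366.9 225. ]
bar (array([-0.1331, -0.0622,  0.0916]), np.float64(0.0041), 'angle 1.589')
```

```bash
python3 -c "
from bench import manip
print(manip.hand_in())"
```

```text
the job is handed in; nothing more can be done
None
```

I handed the job in at about 46 s: the peg is upright with the mug upside down on it, and the brass ring sits over both pins where both cameras expect the seat; no verdict was returned, and I didn't re-measure the pot, tape and brush at the end.

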